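Fetch the new bearing from behind the block and the nuts

TASK

Fetch the chrome bearing from the back of the steel parts stall: first stand the black block and the brass nut pair, which are in its way, upright on the red mat, and only then lift the bearing out and lay it flat in the middle of the blue plate. After that put the other two back where they were, upright on the middle of their own patches in the stall, the block on the yellow one and the nuts on the white one. Do not tip the block or the nuts over, and leave the key bar and the screwdriver alone.

Things in the scene. Friction and masses are not known exactly. Their poses are not given: they have to be found in the camera images.
- block_mid (a point): black cast grease fitting block, upright, 40 mm (its x) by 36 mm (its y), 70 mm tall (solid body 64 mm, then a small steel grease nipple on its top); about 0.55 kg. This point is on its upright axis, 35 mm above its underside; z up. Starts on the yellow patch, its x along the stall's; grip it so, at half height or above, clear of its neighbours.
- nuts_mid (a point): pair of brass thumb nuts jammed together on a stud, an upright brass cylinder 36 mm in diameter (38 mm over the knurls), 70 mm tall (brass up to 64 mm, then a steel stud end 14 mm wide); about 0.5 kg. This point is on its axis, 35 mm above its underside; z up. Starts on the white patch; in the stall grip it along the stall's x, at half height or above.
- bearing_mid (a point): new chrome ball bearing, a chrome ring with balls showing in a dark race, lying flat on the stall's floor, 16 mm behind the block and nuts: 52 mm outside diameter, 25 mm bore, 16 mm thick; 0.16 kg. This point is its centre, 8 mm above its underside; z up. The stall's side walls are only 6 mm from it: grip it along the stall's x, one finger in front and one behind.
- stall: fixed dark steel parts stall, floor 4 mm thick, x -104..+72, y -54..+54 mm; walls 34 mm high above the floor: two side walls, inner faces at y = +/-32 mm, x -32..+32 mm, beside the bearing, and a back wall, inner face x = +66 mm. Origin: underside, below the bearing's place; x to its back (away from the robot within 20 degrees), z up. Patch centres at x = -62, y = +/-25 mm, either way round.
- patch_block: yellow patch, fixed on the stall's floor, the block's own place: plate 60 mm (x) by 46 mm (y), 3 mm thick. Origin: centre of its underside, which is 4 mm above the bench; axes parallel to the stall's.
- patch_nuts: white patch, fixed on the stall's floor, the nuts' own place: plate 60 mm (x) by 46 mm (y), 3 mm thick. Origin: centre of its underside, which is 4 mm above the bench; axes parallel to the stall's.
- mat: fixed red mat on the bench to one side of the stall, the side area for block and nuts: 110 mm (x) by 150 mm (y), 3 mm thick; room for both side by side along its y. Origin: centre of its underside; x away from the robot within 18 degrees, z up.
- plate: fixed round blue greasing plate on the bench on the other side of the stall, 100 mm in diameter, 4 mm thick, flat, with a painted white ring 64 mm across in its middle. Origin: centre of its underside.
- keybar: bystander: steel key stock bar lying on the bench, 150 mm long (x) by 16 by 16 mm. Origin: centre of its underside.
- driver: bystander: screwdriver with a green handle lying on the bench, 190 mm long along its x, handle to -x. Origin: on the underside, about the middle of its length.
Not all that is in view belongs to the job. Leave any brown or turquoise look-alike of the stall alone.

How it is judged:
On the way, in this order (a step that is already met when the one before it is completed fails the run):
1. the block and the nuts both stand upright and released on the red mat while the bearing still lies in its place in the stall (x of block_mid in the frame of mat between -0.055 and 0.055 m and y of block_mid in the frame of mat between -0.075 and 0.075 m and z of each of block_mid, nuts_mid in the frame of mat below 0.044 m and angle between each of block_mid, nuts_mid's own z axis and vertical below 0.1 rad and linear speed of each of block, nuts below 0.03 m/s and angular speed of each of block, nuts below 0.3 rad/s and contact force between the fingers and block below 0.3 N and x of nuts_mid in the frame of mat between -0.055 and 0.055 m and y of nuts_mid in the frame of mat between -0.075 and 0.075 m and contact force between the fingers and nuts below 0.3 N and horizontal distance between bearing_mid and stall below 0.02 m and z of bearing_mid in the frame of stall below 0.016 m), for 0.2 s.
2. the bearing lies flat and released in the middle of the blue plate while the block and the nuts still stand on the red mat (horizontal distance between bearing_mid and plate below 0.014 m and z of bearing_mid in the frame of plate below 0.016 m and angle between each of bearing_mid, block_mid, nuts_mid's own z axis and vertical below 0.1 rad and linear speed of each of bearing, block, nuts below 0.03 m/s and angular speed of each of bearing, block, nuts below 0.3 rad/s and contact force between the fingers and bearing below 0.3 N and x of block_mid in the frame of mat between -0.055 and 0.055 m and y of block_mid in the frame of mat between -0.075 and 0.075 m and z of each of block_mid, nuts_mid in the frame of mat below 0.044 m and contact force between the fingers and block below 0.3 N and x of nuts_mid in the frame of mat between -0.055 and 0.055 m and y of nuts_mid in the frame of mat between -0.075 and 0.075 m and contact force between the fingers and nuts below 0.3 N), for 0.2 s.
At the end, for the whole second after the job is handed in: The bearing lies flat and at rest on the blue plate, its centre within 14 mm of the plate's; the block stands upright on the yellow patch and the nuts on the white patch, each within 12 mm of the patch's centre, released and at rest (horizontal distance between bearing_mid and plate below 0.014 m and z of bearing_mid in the frame of plate below 0.016 m and angle between each of bearing_mid, block_mid, nuts_mid's own z axis and vertical below 0.1 rad and linear speed of each of bearing, block, nuts below 0.03 m/s and angular speed of each of bearing, block, nuts below 0.3 rad/s and contact force between the fingers and bearing below 0.3 N and horizontal distance between block_mid and patch_block below 0.012 m and z of block_mid in the frame of patch_block below 0.044 m and contact force between the fingers and block below 0.3 N and horizontal distance between nuts_mid and patch_nuts below 0.012 m and z of nuts_mid in the frame of patch_nuts below 0.044 m and contact force between the fingers and nuts below 0.3 N); the robot touches nothing.
It fails at once if the key bar or the screwdriver is moved by more than 20 mm (distance of any of keybar, driver from where it was at the start of the episode above 0.02 m).
It fails at once if the block or the nuts are tipped over (angle between any of block_mid, nuts_mid's own z axis and vertical above 0.7 rad).
It also fails if it takes over 115 s, if anything falls off the work surface, if the arm or the gripper's body presses on something with over 40 N, if the wrist force passes 120 N, or if a joint passes its speed limit or range.

ROBOT

A 6-joint arm with a two-finger parallel gripper is mounted at the origin on the work surface. World frame = base frame: x ahead of the robot, y to its left, z up, the work surface at z = 0. Lengths are in m, angles in rad, forces in N, time in s.
With the tool pointing down it reaches from about 0.35 to 0.875 m from the base axis. Payload 4.2 kg.
Tool frame: the origin (TCP) lies midway between the tips of the shut fingers; the grasp point (between the pads) lies 19 mm behind it; z points along the fingers, y is the line along which they close (so a half turn about z gives the same grasp; the last joint's range is limited). The gripper opens to 85 mm and grips with 20 to 120 N. Pads are 22 mm wide; open, the fingers measure 114 mm over their backs; the gripper's body (76 mm by 85 mm) begins 54 mm behind the grasp point. The pads swing forward as they close: fully open they stand 13 mm farther back than shut.
Start: joints at [1.601, 0.385, 0.008, 0, -1.194, -0.259], TCP at [0.142, 0.609, 0.231] pointing down, gripper open.
Joint ranges: [-3.14, 3.14], [-1.21, 2.06], [-1.07, 1.41], [-3.16, 2.05], [-2.99, -0.16], [-3.1, 3.1]. Speed limits (rad/s): [2.79, 2.79, 3.14, 3.14, 3.14, 3.14].

INTERFACE

Orientations are given as a unit quaternion [x, y, z, w].
In Python, from bench import r gives the robot as it stands. The module is installed in compiled form; this text tells all that it offers.
- The arm moves only by the tool move_arm, never from a script. Its argument "plan" is one flat list of numbers, 5 for each row, row after row: the opening, from 0 (shut) to 1 (fully open), then the shift along the world's x, y, z each as a share of 750 mm, from -1 to 1, then the turn about the world's z as a share of 2 rad, from -1 to 1. In form: [gripper, x, y, z, roll, gripper, x, y, z, roll, ...]. A call has 1 to 12 rows; each row is the pose to reach, as a shift and turn from the pose commanded when the call began; what a row does not reach only later rows make up. A row lasts 1/8 s, in which the tool goes at most 62.5 mm and 10.7 degrees, less where a joint would pass 70% of its speed; a pose out of reach is approached as far as the arm can. A call with a number of a shift or a turn outside -1 to 1 is refused whole. A call with a gripper value outside its range is refused whole. The fingers move at their own pace and stop on an object; the grip force is fixed at half the most. Time passes only in rows, so rows that repeat a pose let the fingers close. It gives the time, the measured TCP pose, the force, the opening and the grip force at its end, in the units of the state.
- r.get_obs(): the state, without advancing time (a new reading comes with each control period).
- r.capture(name): name is "scene" or "top"; returns the picture (480x640x3 uint8, red, green, blue); there is no depth.
- r.get_calibration(name): a dict with "fx", "fy", "cx", "cy" (pixels), "k1" (the pictures are not rectified: a ray, as slopes to the right and down, at radius r is drawn at 1 + k1 r^2 times it, then the intrinsics apply), "rvec" (rotation vector, rad) and "tvec" (3), from world to camera coordinates, as OpenCV has them. Camera axes: x right, y down, z forward; pixel columns grow to the right and rows downward; lengths in m; the calibration is good to about 2 mm. A picture is of the moment at which its call begins. get_calibration takes no time and is no camera call.
- r.close_job(): hands the job in; it is judged then, once.
The state is a dict: "clock": time; "qpos": joint angles; "joint_velocities": joint speeds; "effort": joint torques, N m; "position": TCP position; "orientation": TCP orientation; "ft_force": force on the tool from outside, world axes, zero at the start; "moment": the same for the moment, N m; "gripper_width": finger opening in m; "grip_force": force on a finger pad.
Only numpy, scipy, OpenCV 4.12 (cv2) and the standard library are available. Lean on these libraries where they do the work, as an engineer would, in place of code of your own. Each camera call takes 0.05 s, during which the arm holds its last target. There are 200 camera calls.

## Working session

There is one attempt and no reset: what is moved stays moved. The work goes in short steps, Python scripts to look and compute and a tool call to move; the robot and the scene stay as the last step left them, time stands still between calls to the robot, and variables do not carry over. Pictures are saved under pics/ and viewed, at most 14 in all, crops included, and the job is handed in when it is done.

Besides the shell and the picture viewer there is one more tool, called after "Request:" by a JSON object that holds its "method" and its "body". move_arm: Moves the arm, as the interface text tells. Its arguments: {"type":"object","properties":{"plan":{"type":"array"}},"required":["plan"]}

```bash
mkdir -p pics; cat > h.py <<'E'
import numpy as np, cv2
from bench import r
def cam(n):
    c=r.get_calibration(n); K=np.array([[c['fx'],0,c['cx']],[0,c['fy'],c['cy']],[0,0,1.]])
    return K,np.array([c['k1'],0,0,0,0.]),np.array(c['rvec'],float),np.array(c['tvec'],float)
def p2w(n,uv,z):
    K,d,rv,t=cam(n); R=cv2.Rodrigues(rv)[0]
    # ray drawn at (1+k1 r^2) -> same as OpenCV k1
    u=cv2.undistortPoints(np.array(uv,float).reshape(-1,1,2),K,d).reshape(-1,2)
    D=np.c_[u,np.ones(len(u))]@R; C=-R.T@t
    return C+D*((np.asarray(z)-C[2])/D[:,2])[:,None]
def w2p(n,P):
    K,d,rv,t=cam(n); return cv2.projectPoints(np.array(P,float).reshape(-1,1,3),rv,t,K,d)[0].reshape(-1,2)
def snap(n,f):
    im=r.capture(n); cv2.imwrite('pics/'+f,im[:,:,::-1]); return im
E
python3 - <<'E'
from h import *
for n in('scene','top'):
    snap(n,n+'0.png'); c=r.get_calibration(n); print(c); R=cv2.Rodrigues(np.array(c['rvec']))[0]; print(-R.T@np.array(c['tvec']))
o=r.get_obs(); print(o['clock'],o['position'],o['orientation'],o['gripper_width'])
E
```

```text
{'fx': 498.43307772184494, 'fy': 498.43307772184494, 'cx': 319.80181940430094, 'cy': 245.77999565519036, 'k1': 0.03455967424184488, 'rvec': array([ 1.47814174,  2.19874666, -0.7809652 ]), 'tvec': array([ 0.19553719, -0.38821273,  1.43395509])}
[1.19328832 0.27102009 0.86474402]
{'fx': 452.95262141849196, 'fy': 452.95262141849196, 'cx': 315.0256326260734, 'cy': 240.0816411972418, 'k1': -0.0669786404462775, 'rvec': array([ 2.21199266, -2.15485512,  0.08864336]), 'tvec': array([-0.01240422,  0.56934065,  0.80705033])}
[0.50523354 0.0046697  0.84873444]
0.1 [0.14160487 0.60820954 0.23031942] [ 9.93455116e-01 -1.14218835e-01 -6.26770459e-05  9.92997781e-04] 0.08520367115332142
```

View pics/top0.png

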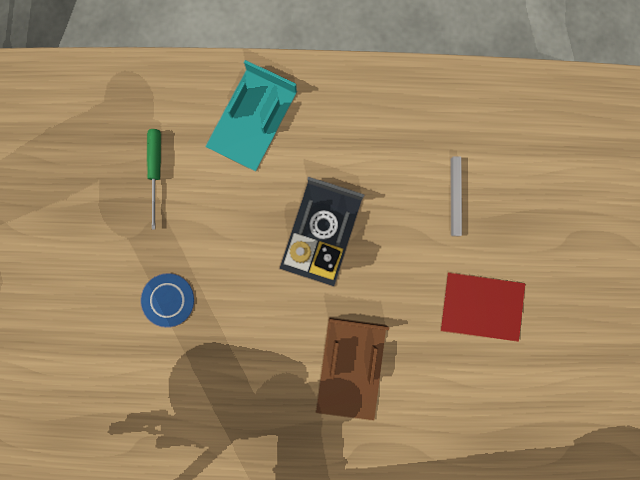

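View pics/scene0.png

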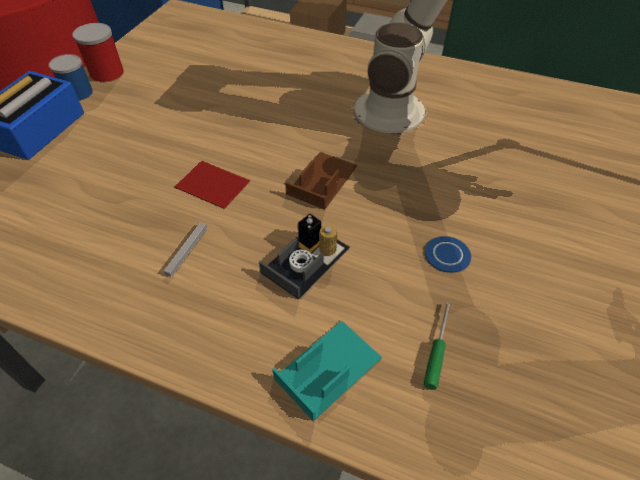

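The top view shows three stall-like things: turquoise at (252,115), dark at (322,232) and brown at (352,368). The dark one fits the description, because it is steel-dark and holds the bearing (323,224), the nuts (300,252) and the block (327,257). The red mat is at (483,307), the blue plate at (168,300), the key bar at (457,196) and the driver at (154,180). I'll confirm in one enlarged crop.

```bash
python3 - <<'E'
from h import *
im=cv2.imread('pics/top0.png')
cv2.imwrite('pics/crop0.png',cv2.resize(im[170:295,262:387],None,fx=4.7,fy=4.7,interpolation=cv2.INTER_CUBIC))
hsv=cv2.cvtColor(im,cv2.COLOR_BGR2HSV)
def blob(lo,hi,box):
    m=cv2.inRange(hsv,lo,hi); k=np.zeros_like(m); x0,y0,x1,y1=box; k[y0:y1,x0:x1]=m[y0:y1,x0:x1]
    c=max(cv2.findContours(k,0,2)[0],key=cv2.contourArea); return c
red=blob((0,150,60),(10,255,255),(420,250,550,360)); b=cv2.boxPoints(cv2.minAreaRect(red)); P=p2w('top',b,0.003)
print('mat',P.round(4).tolist(),P.mean(0), [np.linalg.norm(P[i]-P[i-1]).round(4) for i in range(4)])
bl=blob((100,120,40),(125,255,255),(130,260,210,340)); h=p2w('top',cv2.convexHull(bl).reshape(-1,2),0.004)
c,rad=cv2.minEnclosingCircle(h[:,:2].astype(np.float32)); print('plate',c,rad)
kb=p2w('top',[[457,155],[456,237],[154,130],[154,229]],.012);print('key/driver',kb.round(3).tolist())
E
```

```text
mat [[0.4088, -0.2337, 0.003], [0.5174, -0.248, 0.003], [0.5002, -0.3992, 0.003], [0.3908, -0.3836, 0.003]] [ 0.45429638 -0.31613998  0.003     ] [np.float64(0.151), np.float64(0.1095), np.float64(0.1522), np.float64(0.1105)]
plate (0.4521911144256592, 0.27537453174591064) 0.04960444197058678
key/driver [[0.74, -0.263, 0.012], [0.583, -0.261, 0.012], [0.773, 0.315, 0.012], [0.583, 0.304, 0.012]]
```

View pics/crop0.png

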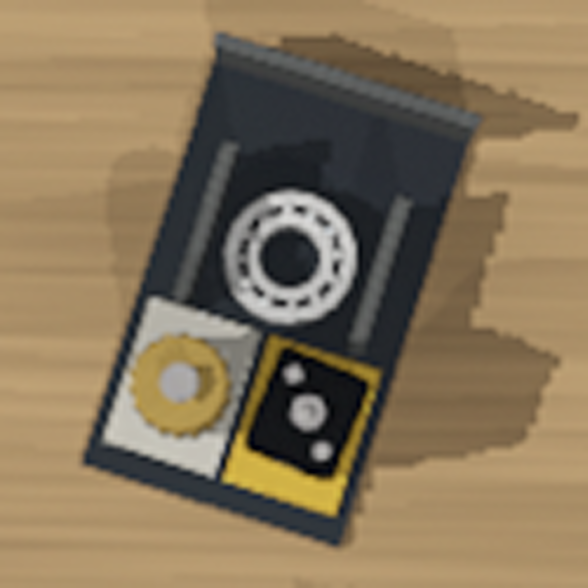

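The crop confirms the dark stall: nuts on the white patch at crop (180,382), block on the yellow patch at (308,412), and the bearing between the side walls at (291,257). I'll fit the stall pose next.

```bash
python3 - <<'E'
from h import *
from scipy.optimize import least_squares
g=lambda p:np.array([262,170])+(np.array(p)+.5)/4.7-.5
loc=[(-104,54,4),(-104,-54,4),(72,54,38),(72,-54,38)]+[(-32,48,7),(-32,2,7),(-92,2,7),(-92,48,7)]+[(-32,-2,7),(-32,-48,7),(-92,-48,7),(-92,-2,7)]+[(0,0,20)]
px=[(83,463),(342,546),(215,33),(480,120),(148,297),(258,332),(215,480),(100,442),(270,335),(380,368),(338,516),(222,482),(291,257)]
L=np.array(loc)/1000.;px=g(px)
def tr(q,L):
    c,s=np.cos(q[2]),np.sin(q[2]); return np.c_[q[0]+c*L[:,0]-s*L[:,1],q[1]+s*L[:,0]+c*L[:,1],L[:,2]]
f=least_squares(lambda q:(w2p('top',tr(q,L))-px).ravel(),[.52,0,-.3])
q=f.x;print('stall',q,np.degrees(q[2]));print(f.fun.reshape(-1,2).round(1).tolist())
print('bearing',p2w('top',g([(291,257)]),.02),'block',p2w('top',g([(308,412)]),.075),'nuts',p2w('top',g([(180,382)]),.077))
print('patch y+/-',tr(q,np.array([(-.062,.025,0),(-.062,-.025,0)])))
from scipy.spatial.transform import Rotation as R
M=R.from_quat(r.get_obs()['orientation']).as_matrix();print(M.round(3), 'tool y dir deg',np.degrees(np.arctan2(M[1,1],M[0,1])))
E
```

```text
stall [ 0.60017323 -0.01204329 -0.28255534] -16.189228184991993
[[-0.6, 0.7], [-0.4, 0.8], [-0.1, -0.5], [0.2, -1.1], [0.4, 0.2], [0.5, 0.2], [-0.2, -0.5], [0.7, 0.0], [-0.0, 0.2], [0.1, 0.7], [-0.7, 0.0], [0.4, -0.3], [-0.2, -0.5]]
bearing [[ 0.59919153 -0.01238229  0.02      ]] block [[ 0.53646135 -0.01882076  0.075     ]] nuts [[0.54605082 0.02794446 0.077     ]]
patch y+/- [[ 0.54760203  0.02925162  0.        ]
 [ 0.5336615  -0.01876569  0.        ]]
[[ 0.974 -0.227 -0.   ]
 [-0.227 -0.974 -0.002]
 [ 0.     0.002 -1.   ]] tool y dir deg -103.11715374934502
```

Fit is good (residuals up to 1.1 px). Stall at (0.600,-0.012), yaw -16.2°, and one tool yaw serves every grip. First I'll move above the block.

Request:
{"method": "move_arm", "body": {"plan": [1, 0.5246, -0.8363, -0.1, -0.812, 1, 0.5246, -0.8363, -0.1, -0.812, 1, 0.5246, -0.8363, -0.1, -0.812, 1, 0.5246, -0.8363, -0.1, -0.812, 1, 0.5246, -0.8363, -0.1, -0.812, 1, 0.5246, -0.8363, -0.1, -0.812, 1, 0.5246, -0.8363, -0.1, -0.812, 1, 0.5246, -0.8363, -0.1, -0.812, 1, 0.5246, -0.8363, -0.1, -0.812, 1, 0.5246, -0.8363, -0.1, -0.812, 1, 0.5246, -0.8363, -0.1, -0.812, 1, 0.5246, -0.8363, -0.1, -0.812]}}

```text
clock: 1.6
position: [0.5359, -0.0206, 0.1558]
orientation: [-0.6, 0.8, 0.0, -0.0]
ft_force: [-0.2, 0.1, 0.9]
gripper_width: 0.0854
grip_force: 0.0
```

```bash
cat >> h.py <<'E'
from scipy.spatial.transform import Rotation
def st():
    o=r.get_obs(); M=Rotation.from_quat(o['orientation']).as_matrix()
    print(round(o['clock'],2),o['position'].round(4),'yaw',np.degrees(np.arctan2(M[1,1],M[0,1])).round(1),'w',round(float(o['gripper_width']),4),'gf',o['grip_force'],'ft',np.round(o['ft_force'],1),o['qpos'].round(2))
E
python3 - <<'E'
from h import *
im=snap('scene','s1.png'); cv2.imwrite('pics/s1c.png',cv2.resize(im[140:320,220:400,::-1],None,fx=3,fy=3)); st()
E
```

```text
1.65 [ 0.5382 -0.0248  0.1548] yaw 163.6 w 0.0854 gf 0.0 ft [ 4.4 -1.3  1.4] [ 0.26  0.31 -0.31  0.   -0.95 -0.54]
```

View pics/s1c.png

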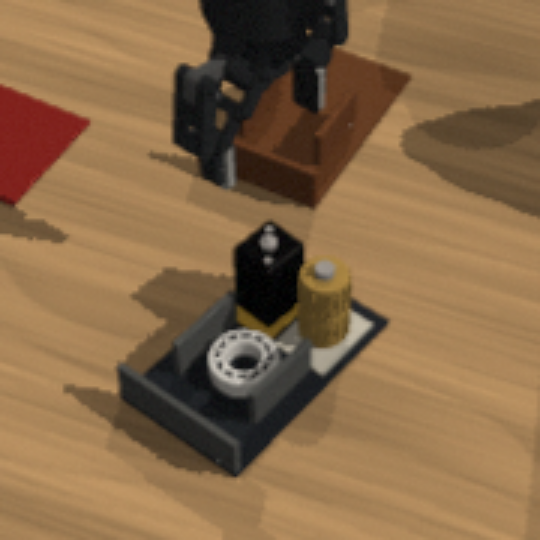

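The gripper hangs over the front of the stall with its fingers along the stall's x, as planned; the block (crop 268,280) and nuts (325,305) stand untouched. The arm is still swinging, so I'll let it settle.

Request:
{"method": "move_arm", "body": {"plan": [1, 0, 0, 0, 0, 1, 0, 0, 0, 0, 1, 0, 0, -0.04, 0, 1, 0, 0, -0.04, 0, 1, 0, 0, -0.04, 0]}}

```text
clock: 2.28
position: [0.5355, -0.0176, 0.1274]
orientation: [-0.602, 0.799, -0.0, 0.001]
ft_force: [-0.1, -0.2, 1.2]
gripper_width: 0.0852
grip_force: 0.0
```

```bash
python3 -c "
from h import *
st()"
```

```text
2.27 [ 0.5355 -0.0176  0.1274] yaw 164.0 w 0.0852 gf 0.0 ft [-0.1 -0.2  1.2] [ 0.27  0.34 -0.36  0.   -0.88 -0.55]
```

Request:
{"method": "move_arm", "body": {"plan": [1, 0, -0.001, -0.05, -0.002, 1, 0, -0.001, -0.09, -0.002, 1, 0, -0.001, -0.116, -0.002, 1, 0, -0.001, -0.116, -0.002, 1, 0, -0.001, -0.116, -0.002, 0, 0, -0.001, -0.116, -0.002, 0, 0, -0.001, -0.116, -0.002, 0, 0, -0.001, -0.116, -0.002, 0, 0, -0.001, -0.116, -0.002, 0, 0, -0.001, -0.116, -0.002, 0, 0, -0.001, -0.116, -0.002]}}

```text
clock: 3.65
position: [0.5366, -0.0192, 0.0405]
orientation: [-0.599, 0.8, -0.001, 0.001]
ft_force: [0.4, -1.9, 5.4]
gripper_width: 0.0402
grip_force: 58.3
```

Request:
{"method": "move_arm", "body": {"plan": [0, 0, 0, 0.04, 0, 0, 0, 0, 0.1, 0, 0, 0, 0, 0.13, 0, 0, -0.04, -0.1, 0.13, 0, 0, -0.05, -0.17, 0.13, 0, 0, -0.07, -0.24, 0.13, 0, 0, -0.08, -0.31, 0.13, 0, 0, -0.1, -0.38, 0.13, 0, 0, -0.114, -0.43, 0.13, 0, 0, -0.114, -0.443, 0.13, 0, 0, -0.114, -0.443, 0.13, 0, 0, -0.114, -0.443, 0.13, 0]}}

```text
clock: 5.15
position: [0.4494, -0.3502, 0.136]
orientation: [-0.599, 0.8, 0.001, -0.0]
ft_force: [0.3, 0.2, -4.9]
gripper_width: 0.0396
grip_force: 60.0
```

```bash
python3 - <<'E'
from h import *
im=snap('scene','s2.png'); cv2.imwrite('pics/s2c.png',cv2.resize(im[80:310,120:400,::-1],None,fx=2.5,fy=2.5)); st()
E
```

```text
5.2 [ 0.4497 -0.3502  0.1363] yaw 163.7 w 0.0393 gf 59.99710846692324 ft [-0.6  0.1 -5.5] [-0.38  0.38 -0.26 -0.   -0.93  0.09]
```

View pics/s2c.png

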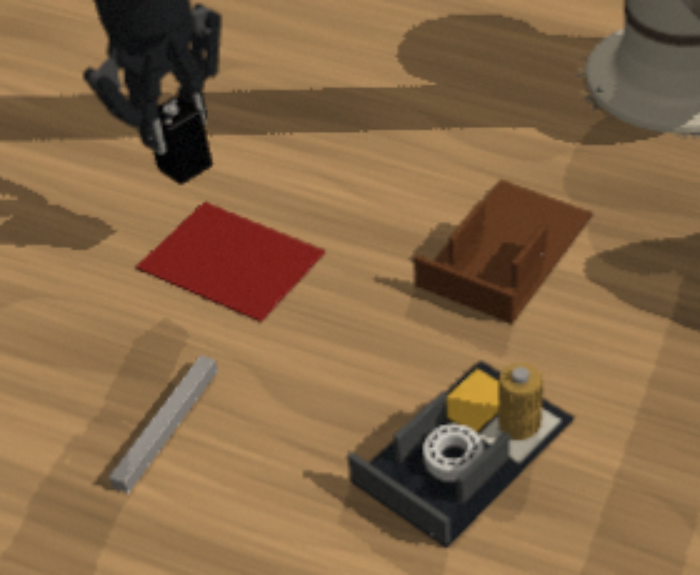

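The block hangs in the gripper (crop 183,140) and the nuts and bearing are undisturbed. I'll check the block for slip or tilt against a projection.

```bash
python3 - <<'E'
from h import *
a=np.radians(-16.3);c,s=np.cos(a),np.sin(a)
for z in(.1028,.1668):
  P=[(.4497+c*x-s*y,-.3502+s*x+c*y,z) for x,y in((.02,.018),(.02,-.018),(-.02,.018))]
  print(z,((w2p('scene',P)-[120,80])*2.5).round(0).tolist())
E
```

```text
0.1028 [[179.0, 184.0], [153.0, 168.0], [211.0, 163.0]]
0.1668 [[165.0, 128.0], [137.0, 112.0], [198.0, 106.0]]
```

It matches within 1–2 raw pixels, so there's no slip. Lowering and releasing.

Request:
{"method": "move_arm", "body": {"plan": [0, 0, 0, -0.05, 0, 0, 0, 0, -0.1, 0, 0, 0, 0, -0.12, 0, 0, 0, 0, -0.128, 0, 0, 0, 0, -0.132, 0, 0, 0, 0, -0.132, 0, 0, 0, 0, -0.132, 0]}}

```text
clock: 6.08
position: [0.4502, -0.3518, 0.0388]
orientation: [-0.599, 0.801, -0.001, 0.0]
ft_force: [-0.7, -0.7, -6.0]
gripper_width: 0.0395
grip_force: 60.7
```

Request:
{"method": "move_arm", "body": {"plan": [0, 0, 0, -0.002, 0, 0, 0, 0, -0.002, 0, 0, 0, 0, -0.002, 0]}}

```text
clock: 6.45
position: [0.45, -0.3517, 0.0367]
orientation: [-0.599, 0.801, -0.0, 0.0]
ft_force: [0.9, 0.5, -3.9]
gripper_width: 0.0397
grip_force: 61.0
```

Contact is beginning, so I'll release gently, rise and move above the nuts.

Request:
{"method": "move_arm", "body": {"plan": [0, 0, 0, -0.001, 0, 0, 0, 0, -0.001, 0, 1, 0, 0, -0.001, 0, 1, 0, 0, -0.001, 0, 1, 0, 0, -0.001, 0, 1, 0, 0, -0.001, 0, 1, 0, 0, 0.04, 0, 1, 0, 0, 0.1, 0, 1, 0, 0, 0.14, 0, 1, 0, 0, 0.14, 0]}}

```text
clock: 7.7
position: [0.4513, -0.3523, 0.1442]
orientation: [-0.599, 0.801, -0.003, 0.001]
ft_force: [1.2, -0.1, 0.0]
gripper_width: 0.0856
grip_force: 0.0
```

```bash
python3 - <<'E'
from h import *
im=snap('scene','s3.png'); cv2.imwrite('pics/s3c.png',cv2.resize(im[80:310,120:400,::-1],None,fx=2.5,fy=2.5)); st()
E
```

```text
7.75 [ 0.4501 -0.3516  0.1422] yaw 163.6 w 0.0855 gf 0.0 ft [-0.4  0.3 -0.2] [-0.38  0.37 -0.25 -0.   -0.94  0.09]
```

View pics/s3c.png

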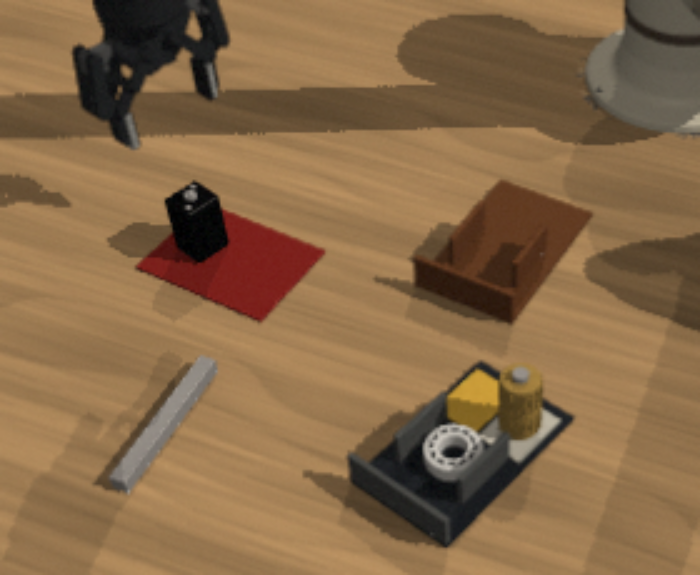

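The block stands upright on the red mat (crop 197,220). Next, the nuts.

Request:
{"method": "move_arm", "body": {"plan": [1, 0.129, 0.507, 0, 0, 1, 0.129, 0.507, 0, 0, 1, 0.129, 0.507, 0, 0, 1, 0.129, 0.507, 0, 0, 1, 0.129, 0.507, 0, 0, 1, 0.129, 0.507, 0, 0, 1, 0.129, 0.507, 0, 0, 1, 0.129, 0.507, 0, 0, 1, 0.129, 0.507, 0, 0, 1, 0.129, 0.507, 0, 0, 1, 0.129, 0.507, -0.04, 0, 1, 0.129, 0.507, -0.04, 0]}}

```text
clock: 9.25
position: [0.5446, 0.0272, 0.1096]
orientation: [-0.598, 0.801, 0.001, -0.002]
ft_force: [-1.1, 0.4, 0.5]
gripper_width: 0.0857
grip_force: 0.0
```

Request:
{"method": "move_arm", "body": {"plan": [1, 0, 0, 0, 0, 1, 0, 0, -0.04, 0, 1, 0, 0, -0.08, 0, 1, 0, 0, -0.094, 0, 1, 0, 0, -0.094, 0, 1, 0, 0, -0.094, 0, 0, 0, 0, -0.094, 0, 0, 0, 0, -0.094, 0, 0, 0, 0, -0.094, 0, 0, 0, 0, -0.094, 0, 0, 0, 0, -0.094, 0, 0, 0, 0, -0.094, 0]}}

```text
clock: 10.75
position: [0.5469, 0.0288, 0.0415]
orientation: [-0.599, 0.801, -0.0, 0.0]
ft_force: [-0.0, 0.2, 5.5]
gripper_width: 0.0349
grip_force: 59.5
```

Request:
{"method": "move_arm", "body": {"plan": [0, 0, 0, 0.04, 0, 0, 0, 0, 0.1, 0, 0, 0, 0, 0.13, 0, 0, -0.02, -0.07, 0.13, 0, 0, -0.04, -0.14, 0.13, 0, 0, -0.06, -0.21, 0.13, 0, 0, -0.08, -0.28, 0.13, 0, 0, -0.1, -0.35, 0.13, 0, 0, -0.115, -0.4, 0.13, 0, 0, -0.1185, -0.413, 0.13, 0, 0, -0.1185, -0.413, 0.13, 0, 0, -0.1185, -0.413, 0.13, 0]}}

```text
clock: 12.25
position: [0.4576, -0.28, 0.1378]
orientation: [-0.599, 0.8, 0.001, -0.0]
ft_force: [-0.5, 0.5, -3.8]
gripper_width: 0.0344
grip_force: 61.1
```

```bash
python3 - <<'E'
from h import *
im=snap('scene','s4.png'); cv2.imwrite('pics/s4c.png',cv2.resize(im[80:310,120:400,::-1],None,fx=2.5,fy=2.5)); st()
p=r.get_obs()['position'];b=p[2]-.0415+.007
print(((w2p('scene',[(p[0],p[1],b),(p[0],p[1],b+.07)])-[120,80])*2.5).round(0))
E
```

```text
12.3 [ 0.4578 -0.2799  0.138 ] yaw 163.7 w 0.0346 gf 61.09016418457031 ft [-0.   0.  -4.5] [-0.25  0.33 -0.34 -0.   -0.91 -0.04]
[[244. 189.]
 [231. 127.]]
```

View pics/s4c.png

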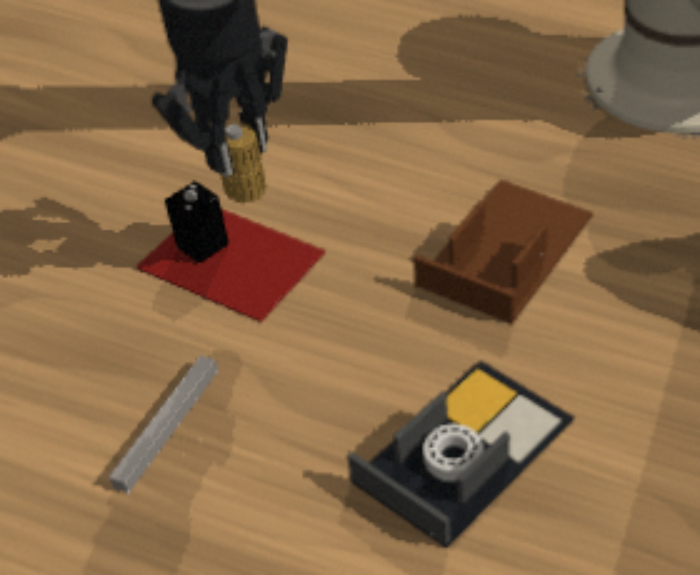

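The nuts hang upright (crop 240,165), and the bearing is undisturbed. Lowering and releasing.

Request:
{"method": "move_arm", "body": {"plan": [0, 0, 0, -0.05, 0, 0, 0, 0, -0.1, 0, 0, 0, 0, -0.125, 0, 0, 0, 0, -0.131, 0, 0, 0, 0, -0.134, 0, 0, 0, 0, -0.135, 0, 0, 0, 0, -0.135, 0]}}

```text
clock: 13.18
position: [0.4581, -0.2811, 0.0379]
orientation: [-0.599, 0.801, -0.001, 0.0]
ft_force: [-0.2, -0.2, -3.4]
gripper_width: 0.0344
grip_force: 60.9
```

Request:
{"method": "move_arm", "body": {"plan": [0, 0, 0, -0.001, 0, 0, 0, 0, -0.002, 0, 0, 0, 0, -0.002, 0, 1, 0, 0, -0.002, 0, 1, 0, 0, -0.002, 0, 1, 0, 0, -0.002, 0, 1, 0, 0, -0.002, 0, 1, 0, 0, 0.04, 0, 1, 0, 0, 0.1, 0, 1, 0, 0, 0.14, 0, 1, 0, 0, 0.14, 0, 1, 0, 0, 0.14, 0]}}

```text
clock: 14.68
position: [0.4569, -0.2807, 0.1413]
orientation: [-0.599, 0.801, 0.001, -0.0]
ft_force: [-1.1, 0.1, 0.3]
gripper_width: 0.0858
grip_force: 0.0
```

```bash
python3 - <<'E'
from h import *
im=snap('scene','s5.png'); cv2.imwrite('pics/s5c.png',cv2.resize(im[80:310,120:400,::-1],None,fx=2.5,fy=2.5)); st()
E
```

```text
14.72 [ 0.4567 -0.2807  0.1408] yaw 163.6 w 0.0853 gf 0.0 ft [-0.3  0.1 -1. ] [-0.25  0.32 -0.34 -0.   -0.92 -0.04]
```

View pics/s5c.png

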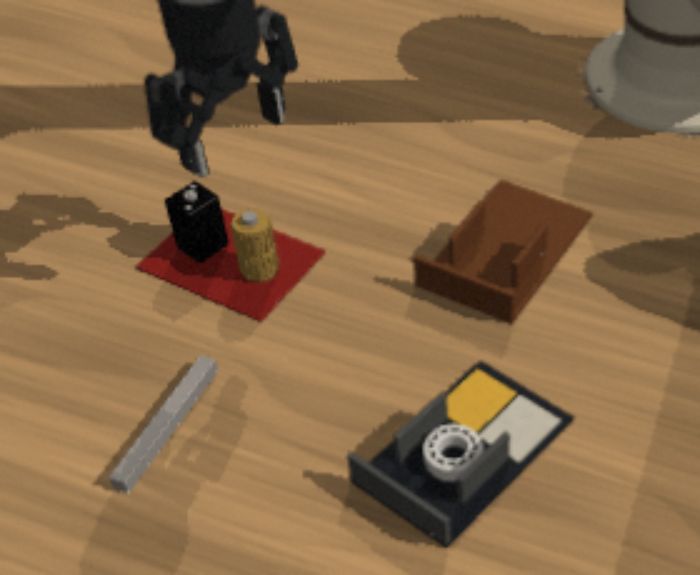

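Both stand on the red mat: block (197,220) and nuts (256,245). Now the bearing.

Request:
{"method": "move_arm", "body": {"plan": [1, 0.1895, 0.358, 0, 0, 1, 0.1895, 0.358, 0, 0, 1, 0.1895, 0.358, 0, 0, 1, 0.1895, 0.358, 0, 0, 1, 0.1895, 0.358, 0, 0, 1, 0.1895, 0.358, 0, 0, 1, 0.1895, 0.358, 0, 0, 1, 0.1895, 0.358, 0, 0, 1, 0.1895, 0.358, -0.06, 0, 1, 0.1895, 0.358, -0.1, 0, 1, 0.1895, 0.358, -0.1, 0, 1, 0.1895, 0.358, -0.1, 0]}}

```text
clock: 16.23
position: [0.6005, -0.0132, 0.0684]
orientation: [-0.599, 0.801, -0.001, 0.001]
ft_force: [0.7, 0.5, -0.1]
gripper_width: 0.0854
grip_force: 0.0
```

```bash
python3 - <<'E'
from h import *
im=snap('scene','s6.png'); st()
E
```

```text
16.27 [ 0.6008 -0.0129  0.0688] yaw 163.6 w 0.0857 gf 0.0 ft [0.4 0.4 0.3] [ 0.25  0.5  -0.26  0.   -0.81 -0.53]
```

Request:
{"method": "move_arm", "body": {"plan": [1, -0.001, 0, -0.03, 0, 1, -0.001, 0, -0.06, 0, 1, -0.001, 0, -0.075, 0, 1, -0.001, 0, -0.082, 0, 1, -0.001, 0, -0.082, 0, 1, -0.001, 0, -0.082, 0, 0, -0.001, 0, -0.082, 0, 0, -0.001, 0, -0.082, 0, 0, -0.001, 0, -0.082, 0, 0, -0.001, 0, -0.082, 0, 0, -0.001, 0, -0.082, 0]}}

```text
clock: 17.65
position: [0.5998, -0.0124, 0.0067]
orientation: [-0.599, 0.8, -0.001, 0.001]
ft_force: [0.0, -0.3, 6.6]
gripper_width: 0.049
grip_force: 62.7
```

Request:
{"method": "move_arm", "body": {"plan": [0, 0, 0, 0.02, 0, 0, 0, 0, 0.05, 0, 0, 0, 0, 0.1, 0, 0, 0, 0, 0.13, 0, 0, 0, 0, 0.13, 0]}}

```text
clock: 18.27
position: [0.5999, -0.0123, 0.1052]
orientation: [-0.599, 0.801, -0.001, 0.002]
ft_force: [0.8, -0.5, -1.2]
gripper_width: 0.049
grip_force: 62.5
```

```bash
python3 - <<'E'
from h import *
im=snap('scene','s7.png'); cv2.imwrite('pics/s7c.png',cv2.resize(im[140:320,220:400,::-1],None,fx=3.3,fy=3.3)); st()
p=r.get_obs()['position'];b=p[2]-.0067+.004
print(((w2p('scene',[(p[0],p[1],b),(p[0],p[1],b+.016)])-[220,140])*3.3).round(0))
E
```

```text
18.32 [ 0.5987 -0.0124  0.1035] yaw 163.6 w 0.0483 gf 62.44691926985979 ft [-1. -0. -3.] [ 0.25  0.46 -0.22 -0.   -0.89 -0.54]
[[262. 306.]
 [262. 289.]]
```

View pics/s7c.png

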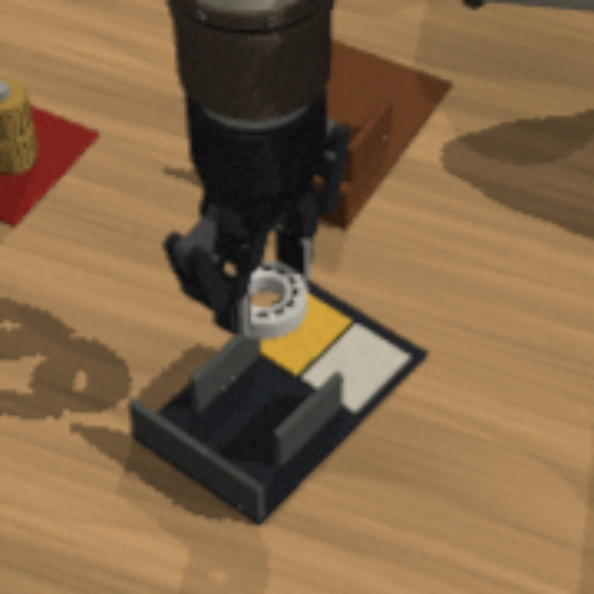

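The bearing is lifted and looks level (crop 273,300), perhaps a few mm toward +y of the tool axis. I'll move over the plate and check that offset there.

Request:
{"method": "move_arm", "body": {"plan": [0, -0.04, 0.07, 0, 0, 0, -0.08, 0.14, 0, 0, 0, -0.12, 0.21, 0, 0, 0, -0.16, 0.28, 0, 0, 0, -0.19, 0.35, 0, 0, 0, -0.196, 0.3836, 0, 0, 0, -0.196, 0.3836, 0, 0, 0, -0.196, 0.3836, -0.05, 0, 0, -0.196, 0.3836, -0.08, 0, 0, -0.196, 0.3836, -0.08, 0, 0, -0.196, 0.3836, -0.08, 0, 0, -0.196, 0.3836, -0.08, 0]}}

```text
clock: 19.82
position: [0.4526, 0.2754, 0.0441]
orientation: [-0.599, 0.801, 0.0, 0.001]
ft_force: [-0.7, -0.5, -1.7]
gripper_width: 0.0487
grip_force: 62.6
```

```bash
python3 - <<'E'
from h import *
im=snap('scene','s8.png'); st()
p=r.get_obs()['position'];b=p[2]-.0067+.004
t=np.linspace(0,2*np.pi,40); rim=np.c_[p[0]+.026*np.cos(t),p[1]+.026*np.sin(t),0*t+b+.016]
a=im[180:280,390:510,::-1]; a=np.ascontiguousarray(cv2.resize(a,None,fx=5,fy=5,interpolation=2))
cv2.polylines(a,[((w2p('scene',rim)-[390,180])*5).astype(int)],True,(255,0,255),1)
c=np.array([(.4522,.2754,.004)]); pl=c+np.c_[.05*np.cos(t),.05*np.sin(t),0*t]
cv2.polylines(a,[((w2p('scene',pl)-[390,180])*5).astype(int)],True,(0,255,0),1)
cv2.imwrite('pics/s8c.png',a)
E
```

```text
19.88 [0.4525 0.2754 0.0441] yaw 163.6 w 0.0487 gf 62.598538622260094 ft [ 0.4  0.5 -1.5] [ 0.85  0.44 -0.46  0.   -0.67 -1.14]
```

View pics/s8c.png

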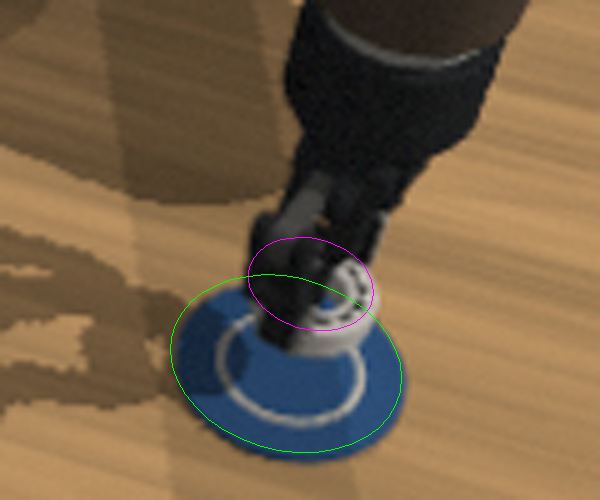

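The bearing rim matches its prediction with the same 1–2 px camera offset that the plate outline shows, so it is centred and level. Lowering.

Request:
{"method": "move_arm", "body": {"plan": [0, 0, 0, -0.02, 0, 0, 0, 0, -0.036, 0, 0, 0, 0, -0.044, 0, 0, 0, 0, -0.047, 0, 0, 0, 0, -0.048, 0, 0, 0, 0, -0.048, 0]}}

```text
clock: 20.62
position: [0.4521, 0.2754, 0.0073]
orientation: [-0.599, 0.801, 0.0, 0.0]
ft_force: [-0.5, -0.6, -0.6]
gripper_width: 0.0485
grip_force: 62.6
```

Request:
{"method": "move_arm", "body": {"plan": [0, 0, 0, -0.001, 0, 0, 0, 0, -0.001, 0, 1, 0, 0, -0.001, 0, 1, 0, 0, -0.001, 0, 1, 0, 0, -0.001, 0, 1, 0, 0, -0.001, 0, 1, 0, 0, 0.04, 0, 1, 0, 0, 0.1, 0, 1, 0, 0, 0.17, 0, 1, 0.04, -0.08, 0.17, 0, 1, 0.05, -0.15, 0.17, 0, 1, 0.05, -0.15, 0.17, 0]}}

```text
clock: 22.12
position: [0.4892, 0.1595, 0.1345]
orientation: [-0.597, 0.802, 0.0, -0.001]
ft_force: [-0.2, 0.6, -0.0]
gripper_width: 0.0853
grip_force: 0.0
```

```bash
python3 - <<'E'
from h import *
im=snap('top','t9.png'); st()
a=im[240:360,110:240,::-1]; b=im[255:355,425:545,::-1]
f=lambda x,s:cv2.resize(x,s,interpolation=2)
cv2.imwrite('pics/t9c.png',np.hstack([f(a,(400,369)),f(b,(400,369))]))
E
```

```text
22.18 [0.4895 0.1611 0.1346] yaw 163.4 w 0.0855 gf 0.0 ft [ 0.1  0.1 -0.5] [ 0.63  0.3  -0.39 -0.   -0.88 -0.92]
```

View pics/t9c.png

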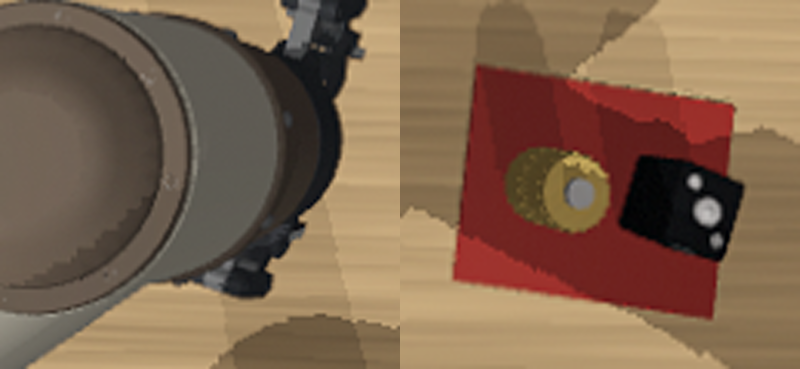

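The nuts (right panel 578,193) and block (700,210) stand on the mat; the arm hides the plate, so I'll check that once it is away. Now over the nuts.

Request:
{"method": "move_arm", "body": {"plan": [1, -0.042, -0.589, 0.02, 0, 1, -0.042, -0.589, 0.02, 0, 1, -0.042, -0.589, 0.02, 0, 1, -0.042, -0.589, 0.02, 0, 1, -0.042, -0.589, 0.02, 0, 1, -0.042, -0.589, 0.02, 0, 1, -0.042, -0.589, 0.02, 0, 1, -0.042, -0.589, 0.02, 0, 1, -0.042, -0.589, 0.02, 0, 1, -0.042, -0.589, 0.02, 0, 1, -0.042, -0.589, 0.02, 0]}}

```text
clock: 23.55
position: [0.4584, -0.2777, 0.1497]
orientation: [-0.6, 0.8, -0.0, 0.0]
ft_force: [0.4, -0.8, 0.2]
gripper_width: 0.0852
grip_force: 0.0
```

```bash
python3 - <<'E'
from h import *
im=snap('top','t10.png'); st()
a=cv2.resize(im[250:350,120:220,::-1],None,fx=5,fy=5,interpolation=2)
cv2.imwrite('pics/t10c.png',a)
g=cv2.cvtColor(im[265:335,130:205],cv2.COLOR_RGB2HSV); m=cv2.inRange(g,(100,120,40),(125,255,255))
c=max(cv2.findContours(m,0,2)[0],key=cv2.contourArea).reshape(-1,2)+[130,265]
print(cv2.minEnclosingCircle(p2w('top',cv2.convexHull(c.astype(np.int32)).reshape(-1,2),.004)[:,:2].astype(np.float32)))
w2=w2p('top',[(.4522,.2754,.02)]); print((w2-[120,250])*5)
print('block nipple',p2w('top',[(517.4,312.2)],.073),'nut stud',p2w('top',[(425+178*.3,255+193*.271)],.073))
E
```

```text
23.6 [ 0.4583 -0.2779  0.1497] yaw 163.7 w 0.0856 gf 0.0 ft [ 0.4 -0.1 -0.3] [-0.24  0.31 -0.33 -0.   -0.93 -0.04]
((0.4525623917579651, 0.27555957436561584), 0.0496477335691452)
[[221.19053123 250.68673578]]
block nipple [[ 0.44984821 -0.34997684  0.073     ]] nut stud [[ 0.45706612 -0.281088    0.073     ]]
```

View pics/t10c.png

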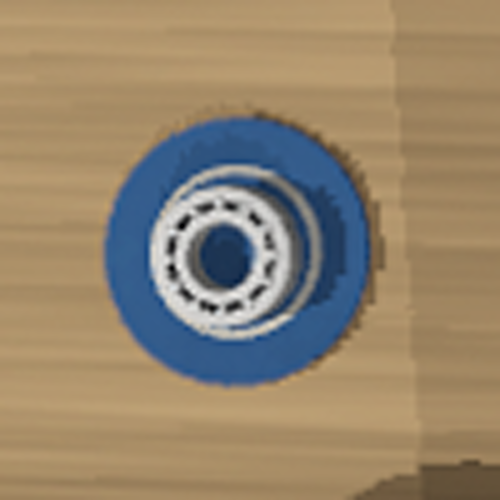

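The bearing lies flat at crop (222,258) against a predicted (221,251), so it is within about 3 mm of the plate's centre. Now grip the nuts.

Request:
{"method": "move_arm", "body": {"plan": [1, -0.001, -0.003, -0.05, 0, 1, -0.001, -0.003, -0.1, 0, 1, -0.001, -0.003, -0.135, 0, 1, -0.001, -0.003, -0.15, 0, 1, -0.001, -0.003, -0.15, 0, 1, -0.001, -0.003, -0.15, 0, 0, -0.001, -0.003, -0.15, 0, 0, -0.001, -0.003, -0.15, 0, 0, -0.001, -0.003, -0.15, 0, 0, -0.001, -0.003, -0.15, 0, 0, -0.001, -0.003, -0.15, 0, 0, -0.001, -0.003, -0.15, 0]}}

```text
clock: 25.1
position: [0.4578, -0.2816, 0.0378]
orientation: [-0.599, 0.801, -0.001, 0.0]
ft_force: [-0.2, 1.2, 6.1]
gripper_width: 0.0346
grip_force: 59.4
```

Request:
{"method": "move_arm", "body": {"plan": [0, 0, 0, 0.04, 0, 0, 0, 0, 0.1, 0, 0, 0, 0, 0.135, 0, 0, 0.02, 0.07, 0.135, 0, 0, 0.04, 0.14, 0.135, 0, 0, 0.06, 0.21, 0.135, 0, 0, 0.08, 0.28, 0.135, 0, 0, 0.1, 0.35, 0.135, 0, 0, 0.117, 0.4, 0.135, 0, 0, 0.1195, 0.4145, 0.135, 0, 0, 0.1195, 0.4145, 0.09, 0, 0, 0.1195, 0.4145, 0.07, 0]}}

```text
clock: 26.6
position: [0.5441, 0.0286, 0.0867]
orientation: [-0.599, 0.801, 0.001, -0.003]
ft_force: [-0.5, -0.3, -4.3]
gripper_width: 0.0345
grip_force: 60.9
```

Request:
{"method": "move_arm", "body": {"plan": [0, 0, 0, 0, 0, 0, 0, 0, 0, 0]}}

```text
clock: 26.85
position: [0.5474, 0.0292, 0.0903]
orientation: [-0.599, 0.801, -0.0, 0.001]
ft_force: [-0.5, 0.0, -3.8]
gripper_width: 0.0344
grip_force: 60.9
```

```bash
python3 - <<'E'
from h import *
st()
E
```

```text
26.85 [0.5474 0.0292 0.0903] yaw 163.6 w 0.0344 gf 60.91075301170349 ft [-0.5  0.  -3.8] [ 0.35  0.4  -0.37  0.   -0.8  -0.64]
```

Request:
{"method": "move_arm", "body": {"plan": [0, 0, 0, -0.03, 0, 0, 0, 0, -0.05, 0, 0, 0, 0, -0.059, 0, 0, 0, 0, -0.063, 0, 0, 0, 0, -0.064, 0, 0, 0, 0, -0.064, 0]}}

```text
clock: 27.6
position: [0.5472, 0.0297, 0.042]
orientation: [-0.599, 0.801, -0.0, 0.0]
ft_force: [0.9, -0.5, -3.6]
gripper_width: 0.0342
grip_force: 61.0
```

Not quite down (the nuts' weight is still on the arm), so a touch lower before releasing.

Request:
{"method": "move_arm", "body": {"plan": [0, 0, 0, -0.001, 0, 0, 0, 0, -0.002, 0, 0, 0, 0, -0.002, 0, 1, 0, 0, -0.002, 0, 1, 0, 0, -0.002, 0, 1, 0, 0, -0.002, 0, 1, 0, 0, -0.002, 0, 1, 0, 0, 0.04, 0, 1, 0, 0, 0.1, 0, 1, 0, 0, 0.135, 0, 1, 0, 0, 0.135, 0, 1, 0, 0, 0.135, 0]}}

```text
clock: 29.1
position: [0.5461, 0.0294, 0.1419]
orientation: [-0.599, 0.801, 0.0, -0.001]
ft_force: [-0.7, -0.5, -0.2]
gripper_width: 0.0855
grip_force: 0.0
```

```bash
python3 - <<'E'
from h import *
st()
E
```

```text
29.1 [0.5461 0.0294 0.1419] yaw 163.6 w 0.0855 gf 0.0 ft [-0.7 -0.5 -0.2] [ 0.35  0.34 -0.31 -0.   -0.93 -0.64]
```

Request:
{"method": "move_arm", "body": {"plan": [1, -0.1296, -0.507, 0.01, 0, 1, -0.1296, -0.507, 0.01, 0, 1, -0.1296, -0.507, 0.01, 0, 1, -0.1296, -0.507, 0.01, 0, 1, -0.1296, -0.507, 0.01, 0, 1, -0.1296, -0.507, 0.01, 0, 1, -0.1296, -0.507, 0.01, 0, 1, -0.1296, -0.507, 0.01, 0, 1, -0.1296, -0.507, 0.01, 0, 1, -0.1296, -0.507, 0.01, 0]}}

```text
clock: 30.35
position: [0.4501, -0.3494, 0.1502]
orientation: [-0.6, 0.8, 0.0, -0.0]
ft_force: [0.5, 0.0, -0.2]
gripper_width: 0.0855
grip_force: 0.0
```

```bash
python3 - <<'E'
from h import *
st()
im=snap('top','t11.png')
a=cv2.resize(im[170:300,262:392,::-1],None,fx=4.5,fy=4.5,interpolation=2); cv2.imwrite('pics/t11c.png',a)
print((w2p('top',[(.5476,.0293,.077)])-[262,170])*4.5)
E
```

```text
30.35 [ 0.4501 -0.3494  0.1502] yaw 163.7 w 0.0855 gf 0.0 ft [ 0.5  0.  -0.2] [-0.38  0.36 -0.24 -0.   -0.96  0.09]
[[167.11126532 359.79929919]]
```

View pics/t11c.png

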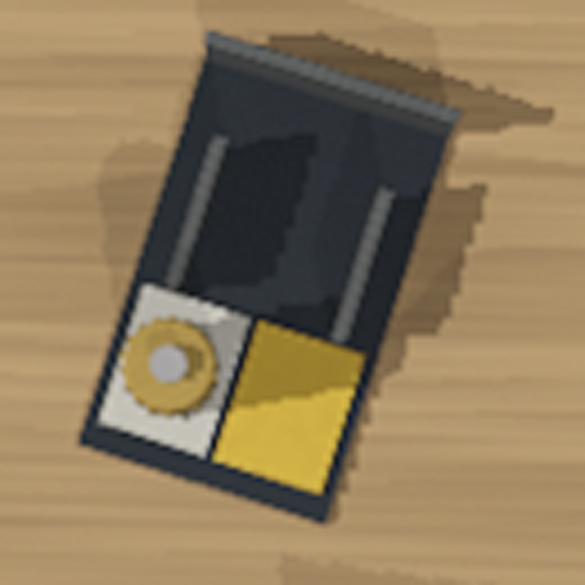

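The nuts stand upright on the white patch (stud at 169,363, ideal 167,360). Now the block.

Request:
{"method": "move_arm", "body": {"plan": [1, 0, -0.001, -0.05, 0, 1, 0, -0.001, -0.1, 0, 1, 0, -0.001, -0.135, 0, 1, 0, -0.001, -0.15, 0, 1, 0, -0.001, -0.15, 0, 1, 0, -0.001, -0.15, 0, 0, 0, -0.001, -0.15, 0, 0, 0, -0.001, -0.15, 0, 0, 0, -0.001, -0.15, 0, 0, 0, -0.001, -0.15, 0, 0, 0, -0.001, -0.15, 0, 0, 0, -0.001, -0.15, 0]}}

```text
clock: 31.9
position: [0.4503, -0.3518, 0.0387]
orientation: [-0.599, 0.801, -0.001, 0.0]
ft_force: [0.6, 1.4, 5.1]
gripper_width: 0.0395
grip_force: 59.6
```

Request:
{"method": "move_arm", "body": {"plan": [0, 0, 0, 0.04, 0, 0, 0, 0, 0.1, 0, 0, 0, 0, 0.135, 0, 0, 0.02, 0.08, 0.135, 0, 0, 0.04, 0.16, 0.135, 0, 0, 0.06, 0.24, 0.135, 0, 0, 0.08, 0.32, 0.135, 0, 0, 0.1, 0.39, 0.135, 0, 0, 0.111, 0.43, 0.135, 0, 0, 0.1116, 0.443, 0.135, 0, 0, 0.1116, 0.443, 0.135, 0, 0, 0.1116, 0.443, 0.135, 0]}}

```text
clock: 33.4
position: [0.5323, -0.0202, 0.1383]
orientation: [-0.599, 0.801, 0.001, -0.001]
ft_force: [0.2, 0.2, -5.6]
gripper_width: 0.0391
grip_force: 60.7
```

Request:
{"method": "move_arm", "body": {"plan": [0, 0, 0, -0.03, 0, 0, 0, 0, -0.06, 0, 0, 0, 0, -0.06, 0, 0, 0, 0, -0.06, 0]}}

```text
clock: 33.9
position: [0.534, -0.0198, 0.0949]
orientation: [-0.599, 0.801, -0.0, 0.001]
ft_force: [0.7, -0.4, -6.1]
gripper_width: 0.0393
grip_force: 61.3
```

```bash
python3 - <<'E'
from h import *
st()
E
```

```text
33.9 [ 0.534  -0.0198  0.0949] yaw 163.6 w 0.0393 gf 61.28118395805359 ft [ 0.7 -0.4 -6.1] [ 0.27  0.37 -0.4   0.   -0.8  -0.55]
```

Request:
{"method": "move_arm", "body": {"plan": [0, 0, 0.001, -0.03, 0, 0, 0, 0.001, -0.055, 0, 0, 0, 0.001, -0.064, 0, 0, 0, 0.001, -0.068, 0, 0, 0, 0.001, -0.07, 0, 0, 0, 0.001, -0.07, 0]}}

```text
clock: 34.65
position: [0.5342, -0.0184, 0.0429]
orientation: [-0.599, 0.8, -0.001, 0.001]
ft_force: [-0.2, -0.1, -0.1]
gripper_width: 0.0391
grip_force: 61.9
```

Weight is off, so the block has touched down. Releasing, rising and backing away.

Request:
{"method": "move_arm", "body": {"plan": [0, 0, 0, -0.001, 0, 1, 0, 0, -0.001, 0, 1, 0, 0, -0.001, 0, 1, 0, 0, -0.001, 0, 1, 0, 0, -0.001, 0, 1, 0, 0, 0.04, 0, 1, 0, 0, 0.1, 0, 1, 0, 0, 0.17, 0, 1, -0.08, -0.15, 0.2, 0, 1, -0.1, -0.3, 0.2, 0, 1, -0.1, -0.35, 0.2, 0, 1, -0.1, -0.35, 0.2, 0]}}

```text
clock: 36.15
position: [0.4629, -0.257, 0.1907]
orientation: [-0.599, 0.8, -0.0, 0.0]
ft_force: [-0.1, 0.3, -0.0]
gripper_width: 0.0854
grip_force: 0.0
```

Request:
{"method": "move_arm", "body": {"plan": [1, 0, 0, 0, 0, 1, 0, 0, 0, 0, 1, 0, 0, 0, 0, 1, 0, 0, 0, 0]}}

```text
clock: 36.65
position: [0.4639, -0.2542, 0.1903]
orientation: [-0.6, 0.8, 0.0, 0.0]
ft_force: [-0.0, -0.1, -0.7]
gripper_width: 0.0855
grip_force: 0.0
```

```bash
python3 - <<'E'
from h import *
st()
im=snap('top','t12.png')
f=lambda x:cv2.resize(x,(400,400),interpolation=2)
cv2.imwrite('pics/t12c.png',np.hstack([f(im[170:300,262:392,::-1]),f(im[235:365,105:235,::-1])]))
s=400/130
print((w2p('top',[(.5476,.0293,.077),(.5337,-.0188,.075)])-[262,170])*s,(w2p('top',[(.4522,.2754,.02)])-[105,235])*s+[400,0])
E
```

```text
36.65 [ 0.4639 -0.2542  0.1903] yaw 163.7 w 0.0855 gf 0.0 ft [-0.  -0.1 -0.7] [-0.19  0.26 -0.29 -0.   -1.03 -0.09]
[[114.26411304 246.01661483]
 [200.26853033 273.48017186]] [[582.27109614 200.42260663]]
```

View pics/t12c.png

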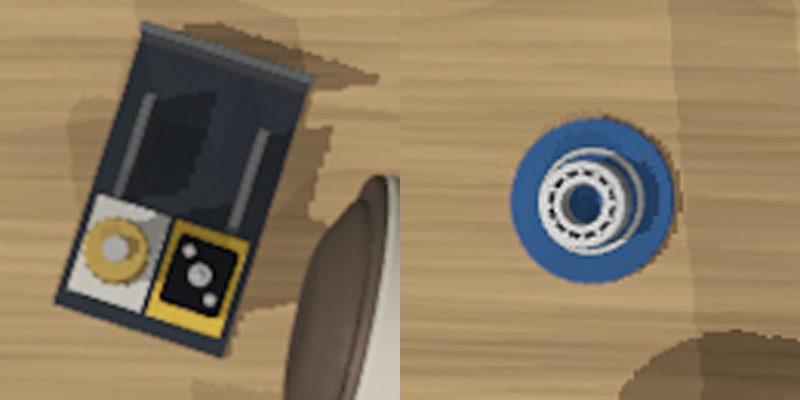

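All three are within about 3 mm: nuts (115,248), block (200,275) and bearing (582,203), against ideal (114,246), (200,273) and (582,200). Handing in.

```bash
python3 -c "
from bench import r
print(r.close_job())"
```

```text
the job is handed in; nothing more can be done
None
```

The job is handed in: by the last overhead picture the bearing lies flat on the blue plate, and the block and nuts stand upright on their own patches, each within about 3 mm of centre; the close call returned no verdict.

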